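# Slide the display candle holder home under the slotted stand

### The job

Put the brass candle holder that has no price tag into the low wooden display stand: slide it in from the open front, with its foot under the wooden top and its stem in the slot, all the way to the end of the slot. Leave it standing upright there, and do not disturb the other candle holder, the one with the paper price tag.

Things in the scene. Friction and masses are not known exactly. Their poses are not given: they have to be found in the camera images.
- holder: Brass candle holder WITHOUT price tag, loose, 0.62 kg, 135 mm high. Origin: centre of its underside; z up. Scalloped foot 125 mm across (its solid part a disc 100 mm across, 12 high). Stem and socket act as a round post 49 mm across up to 112 mm: grip it from above, in any direction, fingers between 75 and 112 mm above the underside, so that they pass over the stand's top.
- tagged_holder: The lookalike brass holder WITH a paper price tag lying beside its foot; leave it alone. Origin: on the table at the middle of holder and tag together; its stem stands 27 mm along its own +x and 9 mm along its -y from there; the tag points along -x.
- stand: Low wooden stand, fixed: 170 mm deep (x), 190 wide (y), 62 high. Origin: centre of footprint, on the table. No floor. Open front at x=-85 (faces the robot roughly), back closed; 170 between side walls. Top board 10 thick, underside at 52; slot 76 wide at y=0 from the front to x=+37. Go in along +x, starting with the holder at x=-150 or less, lifted at most 25 mm.
- home (a point): Where the holder's underside centre stands when fully in: in the stand's frame 10 mm along +x of its origin, y = 0, on the table; axes as the stand's. The stem touches the slot's end 2 mm farther on.
Not all that is in view belongs to the job. What is shaped like the holder but green or red is not meant.

How it is judged:
At the end, for the whole second after the job is handed in: The untagged holder stands upright (within 0.1 rad) and at rest on the table under the stand's top, its centre within 25 mm of the home point at the end of the slot, measured horizontally (horizontal distance between holder and home below 0.025 m and height (world z) of holder below 0.008 m and angle between holder's own z axis and vertical below 0.1 rad and linear speed of holder below 0.02 m/s); the robot touches nothing.
It fails at once if the tagged holder is moved by more than 30 mm (distance of tagged_holder from where it was at the start of the episode above 0.03 m).
It also fails if it takes over 42 s, if anything falls off the work surface, if the arm or the gripper's body presses on something with over 40 N, if the wrist force passes 120 N, or if a joint passes its speed limit or range.

### The arm

A 6-joint arm with a two-finger parallel gripper is mounted at the origin on a cart in front of the work surface, level with it; the furniture and walls round the work are solid. World frame = base frame: x ahead of the robot, y to its left, z up, the work surface at z = 0. Lengths are in m, angles in rad, forces in N, time in s.
With the tool pointing down it reaches from about 0.35 to 0.975 m from the base axis. Payload 4.9 kg.
Tool frame: the origin (TCP) lies midway between the tips of the shut fingers; the grasp point (between the pads) lies 19 mm behind it; z points along the fingers, y is the line along which they close (so a half turn about z gives the same grasp; the last joint's range is limited). The gripper opens to 85 mm and grips with 20 to 120 N. Pads are 22 mm wide; open, the fingers measure 114 mm over their backs; the gripper's body (76 mm by 85 mm) begins 54 mm behind the grasp point. The pads swing forward as they close: fully open they stand 13 mm farther back than shut.
Start: joints at [-1.449, 0.053, 1.613, -0, 1.476, -0.119], TCP at [0.149, -0.607, 0.231] pointing down, gripper open.
Joint ranges: [-3.01, 3.01], [-1.01, 2.22], [0.06, 2.58], [-1.02, 4.17], [0.09, 2.62], [-3.14, 3.14]. Speed limits (rad/s): [2.57, 2.57, 3.14, 3.14, 3.14, 3.14].

### API

Orientations are given as a rotation vector (axis times angle).
In Python, from station import ctrl gives the robot as it stands. The module is installed in compiled form; this text tells all that it offers.
- The arm moves only by the shell command python3 -m handwheel 'ROWS' [OPENING] [FORCE]. ROWS is JSON, a list of rows, each a list of 2 entries, a list of its own where there are three numbers: the shift along the tool's x, y, z in cm, then the turn, a rotation vector about the tool's x, y, z in rad. In form: [[[tx, ty, tz], [ax, ay, az]], ...]. A call has 1 to 5 rows; each row is the pose to reach, as a shift and turn from the pose commanded when the call began, along the tool's axes at that moment; what a row does not reach only later rows make up. A row lasts 1/8 s, in which the tool goes at most 62.5 mm and 10.7 degrees, less where a joint would pass 70% of its speed; a pose out of reach is approached as far as the arm can. A call with a gripper value outside its range is refused whole. OPENING is the gripper's target within -1 to 1 (shut at 1, half-way at 0, fully open at -1), set as the call begins (- or left out, the last holds). The fingers move at their own pace and stop on an object; FORCE is the grip in N (left out, the last holds). Time passes only in rows, so rows that repeat a pose let the fingers close. It gives the time, the measured TCP pose, the force, the opening and the grip force at its end, in the units of the state.
- ctrl.get_obs(): the state, without advancing time (a new reading comes with each control period).
- ctrl.get_image(name): name is "scene" or "side" or "wrist"; returns the picture (420x560x3 uint8, blue, green, red); there is no depth.
- ctrl.calibration(name): a dict with "fx", "fy", "cx", "cy" (pixels), "R" (3x3) and "t" (3): a world point X has camera coordinates R X + t. Camera axes: x right, y down, z forward; pixel columns grow to the right and rows downward; lengths in m; the calibration is good to about 2 mm. A picture is of the moment at which its call begins: read the wrist's pose just before it. calibration takes no time and is no camera call; for the wrist camera it gives the pose at the moment of the call.
- ctrl.finish_job(): hands the job in; it is judged then, once.
Trained networks look in the newest picture that a camera, given by its name, has taken for a name from the list of things; names that differ only in an ending like _2 or _b are one class to them, and where a whole thing is asked for, a point or a joint stands for the part that bears it (a point fixed in the world has none). Each returns a list of dicts, best first, with "score" (0 to 1); they miss things now and then, are a little off and sometimes report something else, mostly with a low value. They report only what shows in the picture. A call takes as long as a camera call. They do not tell look-alikes from the thing itself.
- ctrl.look_for(camera, query): "position" ([column, row] in pixels, amid what is visible of it).
- ctrl.landmark_of(camera, query): "position" ([column, row] in pixels: a listed point, or the origin of a listed thing).
The state is a dict: "t": time; "q": joint angles; "dq": joint speeds; "effort": joint torques, N m; "tool_pos": TCP position; "tool_rot": TCP orientation; "contact_force": force on the tool from outside, world axes, zero at the start; "wrist_torque": the same for the moment, N m; "opening": finger opening in m; "grip_force": force on a finger pad.
Only numpy, scipy, OpenCV 4.12 (cv2) and the standard library are available. Lean on these libraries where they do the work, as an engineer would, in place of code of your own. Each camera call takes 0.05 s, during which the arm holds its last target. There are 200 camera calls.

## Working session

There is one attempt and no reset: what is moved stays moved. The work goes in short steps, Python scripts to look and compute and a shell command to move; the robot and the scene stay as the last step left them, time stands still between calls to the robot, and variables do not carry over. Pictures are saved under pics/ and viewed, at most 10 in all, crops included, and the job is handed in when it is done.

```bash
mkdir -p pics; cat > h.py <<'E'
import numpy as np,cv2
from station import ctrl
from scipy.spatial.transform import Rotation as Ro
def ray(c,p,z):
    k=ctrl.calibration(c);R=np.array(k['R']);t=np.array(k['t'])
    d=R.T@np.array([(p[0]-k['cx'])/k['fx'],(p[1]-k['cy'])/k['fy'],1]);o=-R.T@t
    return o+d*(z-o[2])/d[2]
def proj(c,X):
    k=ctrl.calibration(c);v=np.array(k['R'])@np.array(X)+np.array(k['t'])
    return [k['fx']*v[0]/v[2]+k['cx'],k['fy']*v[1]/v[2]+k['cy']]
E
python3 - <<'E'
from h import *
np.set_printoptions(precision=3,suppress=True)
for c in ['scene','side']:
    cv2.imwrite(f'pics/{c}0.png',ctrl.get_image(c))
    for q in ['holder','tagged_holder','stand','home']:
        for d in ctrl.landmark_of(c,q)[:4]: print(c,q,d['score'],np.array(d['position']),ray(c,d['position'],0))
o=ctrl.get_obs();print(o['t'],o['tool_pos'],o['tool_rot'],Ro.from_rotvec(o['tool_rot']).as_matrix())
E
```

```text
scene holder 0.98 [327.3 213.2] [ 0.485 -0.11   0.   ]
scene holder 0.83 [216.5 275.3] [0.462 0.277 0.   ]
scene holder 0.82 [300.4 175.3] [ 0.664 -0.128  0.   ]
scene stand 0.93 [254.1 210.9] [0.61  0.077 0.   ]
scene home 0.9 [255.  209.1] [0.614 0.071 0.   ]
side holder 0.69 [253.7 191.4] [ 0.681 -0.127 -0.   ]
side holder 0.67 [268.  294.9] [ 0.465  0.285 -0.   ]
side holder 0.58 [318.9 204.1] [ 0.491 -0.12   0.   ]
side tagged_holder 0.67 [349.8 180.2] [ 0.455 -0.317  0.   ]
side stand 0.55 [246.5 229. ] [0.606 0.077 0.   ]
0.5 [ 0.149 -0.607  0.231] [-3.119 -0.377  0.   ] [[ 0.971  0.239 -0.   ]
 [ 0.239 -0.971  0.   ]
 [-0.    -0.    -1.   ]]
```

View pics/scene0.png

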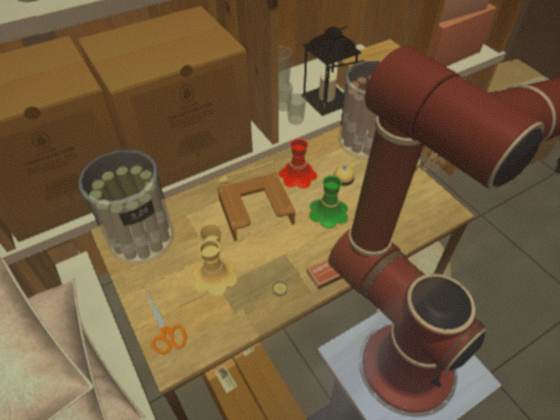

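View pics/side0.png

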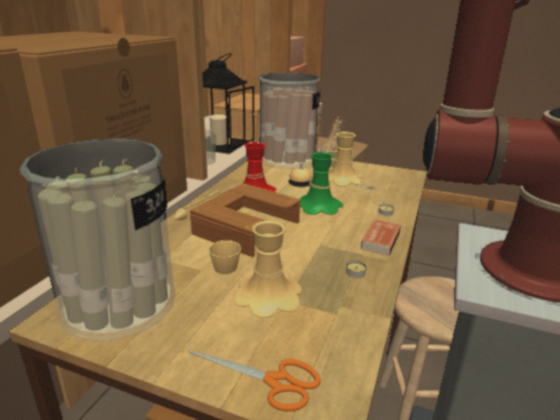

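Candidates: brass at side (268,290) / scene (215,275), and brass at side (345,165), which the arm hides in the scene view. The red one (298,170 scene) and the green one (328,210 scene) are decoys. The far brass holder seems to be the tagged one, since the network reports tagged_holder there. I'll check both in one enlarged crop.

```bash
python3 - <<'E'
from h import *
a=cv2.imread('pics/side0.png');b=cv2.imread('pics/scene0.png')
f=lambda i,x,y,w,h:cv2.resize(i[y:y+h,x:x+w],(390,390),interpolation=cv2.INTER_CUBIC)
cv2.imwrite('pics/crop1.png',np.hstack([f(a,200,210,130,130),f(a,310,120,80,80)]))
print(ray('side',(355,185),0))
E
```

```text
[ 0.43278575 -0.28698915  0.        ]
```

View pics/crop1.png

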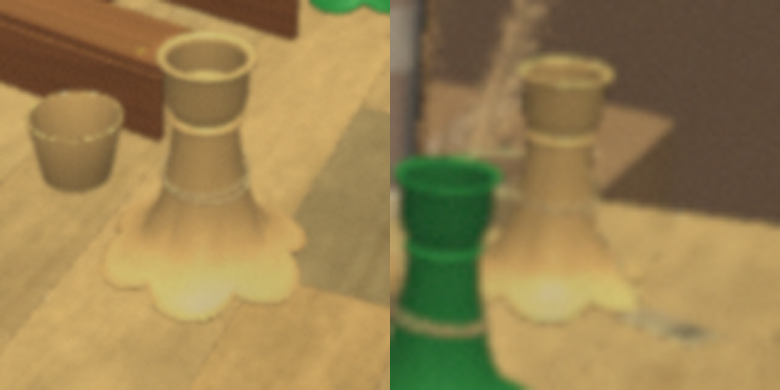

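The left one (side 268,290) has no tag. The right one (side 345,165) has a grey tag on a string at its lower right, so the near-left brass holder is the target. Next I need the stand's yaw and a better fix on the holder.

```bash
python3 - <<'E'
from h import *
b=cv2.imread('pics/scene0.png')
cv2.imwrite('pics/crop2.png',cv2.resize(b[160:300,180:320],(600,600),interpolation=cv2.INTER_CUBIC)) 
a=cv2.imread('pics/side0.png')
cv2.imwrite('pics/crop3.png',cv2.resize(a[170:260,180:310],(780,540),interpolation=cv2.INTER_CUBIC)) 
print(ray('side',(268.7,229),.135), proj('scene',ray('side',(268.7,229),.135)))
E
```

```text
[0.46408702 0.28601141 0.135     ] [np.float64(207.48920051070166), np.float64(247.31603517781548)]
```

View pics/crop2.png

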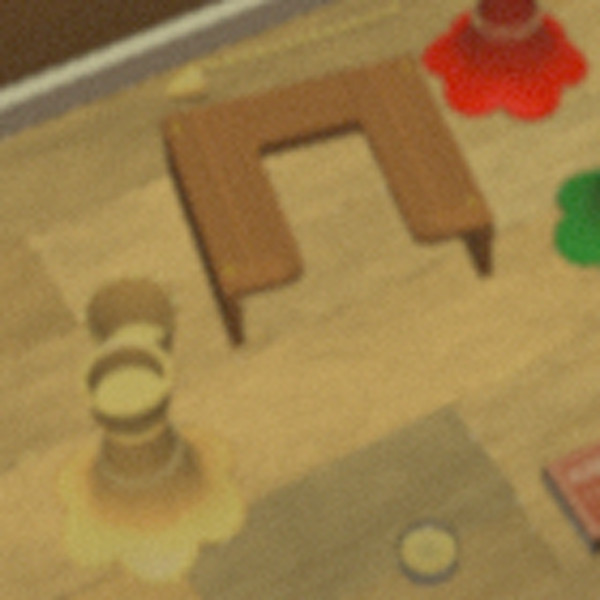

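View pics/crop3.png

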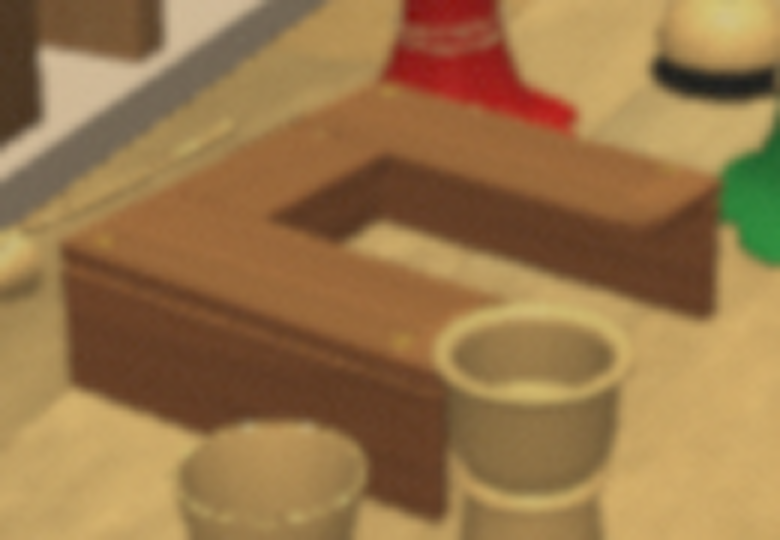

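Scene crop: the stand's top corners are at (165,120), (415,55), (492,225) and (235,298), with the slot end at (262,150) and (362,122). The cup stands just beyond the holder. In the side crop, the corners are at (65,245), (385,90) and (720,182). I'll fit the stand pose to these.

```bash
python3 - <<'E'
from h import *
from scipy.optimize import least_squares
np.set_printoptions(precision=4,suppress=True)
sc=lambda x,y:(180+x*140/600,160+y*140/600); sd=lambda x,y:(180+x/6,170+y/6)
L=[('scene',sc(165,120),(.085,.095,.062)),('scene',sc(415,55),(.085,-.095,.062)),('scene',sc(492,225),(-.085,-.095,.062)),('scene',sc(235,298),(-.085,.095,.062)),('scene',sc(262,150),(.037,.038,.062)),('scene',sc(362,122),(.037,-.038,.062)),
('side',sd(65,245),(.085,.095,.062)),('side',sd(385,90),(.085,-.095,.062)),('side',sd(720,182),(-.085,-.095,.062)),('side',sd(270,218),(.037,.038,.062)),('scene',sc(238,345),(-.085,.095,0)),('scene',sc(487,275),(-.085,-.095,0)),('side',sd(445,520),(-.085,.095,0)),('side',sd(710,318),(-.085,-.095,0))]
def f(p):
    R=Ro.from_euler('z',p[2]).as_matrix()
    return np.ravel([np.array(proj(c,R@np.array(X)+[p[0],p[1],0]))-px for c,px,X in L])
for y0 in(0,-.4):
    r=least_squares(f,[.61,.077,y0],loss='soft_l1');print(r.x,r.cost)
print(r.fun.reshape(-1,2))
p=r.x;R=Ro.from_euler('z',p[2]).as_matrix()
for x in(.010,-.16,-.2):print(x,R@[x,0,0]+[p[0],p[1],0])
# holder: rim both views + landmarks
M=[('scene',sc(129,372),(0,0,.135)),('side',(268.7,229),(0,0,.135)),('scene',(216.5,275.3),(0,0,0)),('side',(268,294.9),(0,0,0))]
g=lambda q:np.ravel([np.array(proj(c,np.array(X)+[q[0],q[1],0]))-px for c,px,X in M])
s=least_squares(g,[.46,.28]);print(s.x,s.fun.reshape(-1,2))
for c,px,X in M[:2]:print(ray(c,px,.135))
M=[('side',sd(275,460),(0,0,0))];print('cup top',ray('side',sd(275,470),.06),ray('scene',sc(130,310),.05))
E
```

```text
[ 0.6011  0.0738 -0.2022] 16.82651391823721
[ 0.6011  0.0738 -0.2022] 16.82651391806947
[[-1.5308 -0.9338]
 [-0.6799 -0.7772]
 [ 0.8534 -1.0888]
 [-2.47   -0.6221]
 [-1.5792 -1.5591]
 [-0.8015 -1.2873]
 [ 0.3659 -0.7206]
 [ 0.0109 -2.0497]
 [ 2.656  -1.0535]
 [ 0.1081  0.0449]
 [-1.5293  1.5015]
 [ 1.4764  0.5243]
 [ 0.4603  1.6885]
 [ 3.2508 -0.0647]]
0.01 [0.6109 0.0718 0.    ]
-0.16 [0.4443 0.106  0.    ]
-0.2 [0.4052 0.114  0.    ]
[0.4644 0.2818] [[-1.1601 -0.2759]
 [ 0.7921 -1.1372]
 [-1.9038 -0.0331]
 [ 0.8254 -1.0645]]
[0.4621 0.2797 0.135 ]
[0.4641 0.286  0.135 ]
cup top [0.5609 0.2596 0.06  ] [0.567  0.2392 0.05  ]
```

```bash
cat >> h.py <<'E'
def go(x,y,z,yaw=-.2):
    o=ctrl.get_obs();R=Ro.from_rotvec(o['tool_rot']);T=Ro.from_euler('z',yaw)*Ro.from_euler('x',np.pi)
    print('t',o['t'],'pos',np.round(o['tool_pos'],4),'F',np.round(o['contact_force'],1),'open',round(o['opening'],4),'grip',round(o['grip_force'],1),'q1,6',round(o['q'][0],2),round(o['q'][5],2))
    print('shift cm',np.round(R.inv().apply(np.array([x,y,z])-o['tool_pos'])*100,2),'turn',np.round((R.inv()*T).as_rotvec(),3))
E
python3 -m handwheel '[[[34.8,-28.2,-2],[0,0,0.44]],[[34.8,-28.2,-2],[0,0,0.44]],[[34.8,-28.2,-2],[0,0,0.44]],[[34.8,-28.2,-2],[0,0,0.44]],[[34.8,-28.2,-2],[0,0,0.44]]]' -1
python3 -c "
from h import *
go(.42,.0,.25)"
```

```text
t: 1.12
tool_pos: [0.3386, -0.3566, 0.2456]
tool_rot: [3.125, -0.313, 0.001]
contact_force: [0.5, -0.2, 0.2]
opening: 0.0856
grip_force: 0.0
t 1.125 pos [ 0.3386 -0.3566  0.2456] F [ 0.5 -0.2  0.2] open 0.0856 grip 0.0 q1,6 -0.96 0.81
shift cm [  0.9  -36.56  -0.46] turn [ 0.001 -0.001  0.   ]
```

```bash

python3 -m handwheel '[[[6,-12,-0.5],[0,0,0]],[[6,-12,-0.5],[0,0,0]],[[4,-36,-0.5],[0,0,0]],[[4,-36,-0.5],[0,0,0]],[[2,-36,-0.5],[0,0,0]]]'
python3 -c "
from h import *
go(.44,.26,.25)"
```

```text
t: 1.75
tool_pos: [0.4302, -0.0715, 0.2504]
tool_rot: [-3.126, 0.312, -0.001]
contact_force: [1.7, 1.1, 0.1]
opening: 0.0857
grip_force: 0.0
t 1.75 pos [ 0.4302 -0.0715  0.2504] F [1.7 1.1 0.1] open 0.0857 grip 0.0 q1,6 -0.34 1.43
shift cm [ -5.6  -32.69   0.04] turn [-0.    -0.001  0.001]
```

```bash

python3 -m handwheel '[[[-5.6,-25,0],[0,0,0]],[[-5.6,-25,0],[0,0,0]],[[-5.6,-25,0],[0,0,0]],[[-5.6,-25,0],[0,0,0]],[[-5.6,-25,0],[0,0,0]]]'
python3 -c "
from h import *
cv2.imwrite('pics/w1.png',ctrl.get_image('wrist'))
for q in ['holder','stand','home']:
  for d in ctrl.landmark_of('wrist',q)[:2]:print(q,d,ray('wrist',d['position'],0))
print(proj('wrist',[.464,.282,.135]),proj('wrist',[.464,.282,0]))
go(.464,.282,.25)"
```

```text
t: 2.38
tool_pos: [0.4238, 0.186, 0.2503]
tool_rot: [-3.126, 0.302, 0.0]
contact_force: [0.1, 0.0, -1.1]
opening: 0.0854
grip_force: 0.0
holder {'position': [193.6, 151.4], 'score': 0.77} [0.46812319 0.27910797 0.        ]
holder {'position': [539.7, 60.8], 'score': 0.61} [ 0.48860437 -0.11703852  0.        ]
[np.float64(146.72182599269217), np.float64(179.44671890600324)] [np.float64(190.96107309742035), np.float64(156.26754056163057)]
t 2.575 pos [0.4248 0.1818 0.2501] F [-0.7  0.1 -0.5] open 0.0856 grip 0.0 q1,6 0.24 2.01
shift cm [ 1.85e+00 -1.06e+01  1.00e-02] turn [ 0.001 -0.    -0.   ]
```

View pics/w1.png

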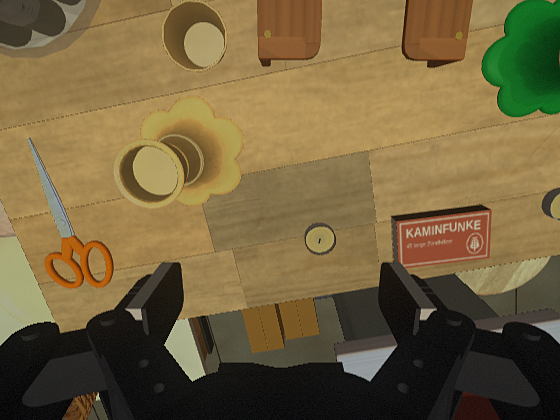

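Wrist view: the holder's rim is centred near (150,172) and its foot near (192,150). The slot edges are at columns about 321 and 404, and nearly vertical, so the yaw agrees.

```bash

python3 -c "
from h import *
print('rim',ray('wrist',(150,172),.135),'foot',ray('wrist',(192,152),.006))
R=Ro.from_euler('z',-.2).as_matrix()
for p in [(321,15),(321,45),(404,15),(404,45),(258,60),(467,62)]:
  X=ray('wrist',p,.062);print(p,X,'stand-frame',R.T@(X-[.601,.074,0]))
g=cv2.cvtColor(cv2.imread('pics/w1.png'),6)
for r in(5,25,45):
  d=np.diff(cv2.GaussianBlur(g,(5,5),1)[r].astype(int));print(r,[(c,d[c]) for c in range(240,490) if abs(d[c])>=11 and abs(d[c])==max(abs(d[c-4:c+5]))])
go(.464,.282,.2)"
```

```text
rim [0.46916521 0.27763825 0.135     ] foot [0.46897525 0.27773314 0.006     ]
(321, 15) [0.56622999 0.1168629  0.062     ] stand-frame [-0.04259247  0.03510076  0.062     ]
(321, 45) [0.54231617 0.12090227 0.062     ] stand-frame [-0.0668321   0.03430867  0.062     ]
(404, 15) [0.55150303 0.04481857 0.062     ] stand-frame [-0.04271287 -0.03843327  0.062     ]
(404, 45) [0.52724887 0.04719017 0.062     ] stand-frame [-0.06695473 -0.04092751  0.062     ]
(258, 60) [0.54151003 0.17960056 0.062     ] stand-frame [-0.07928373  0.09167674  0.062     ]
(467, 62) [ 0.50141187 -0.00810807  0.062     ] stand-frame [-0.08129064 -0.10025649  0.062     ]
5 [(256, np.int64(-23)), (321, np.int64(22)), (405, np.int64(-33)), (471, np.int64(19))]
25 [(256, np.int64(-15)), (321, np.int64(17)), (403, np.int64(-36)), (468, np.int64(19))]
45 [(257, np.int64(-21)), (319, np.int64(20)), (401, np.int64(-34)), (465, np.int64(14))]
t 2.575 pos [0.4248 0.1818 0.2501] F [-0.7  0.1 -0.5] open 0.0856 grip 0.0 q1,6 0.24 2.01
shift cm [  1.85 -10.61   5.01] turn [ 0.001 -0.    -0.   ]
```

```bash

python3 -c "
from h import *
R=Ro.from_euler('z',-.2).as_matrix();S=[]
for e in [(256,256,257),(321,321,319),(405,403,401),(471,468,465)]:
  P=np.array([R.T@(ray('wrist',(c,r),.062)-[.601,.074,0]) for c,r in zip(e,(5,25,45))]);f=np.polyfit(P[:,0],P[:,1],1);S.append(f);print(f,P[1])
print(np.mean(S,0))
go(.469,.2777,.2)"
python3 -m handwheel '[[[2.45,-10,5],[0,0,0]],[[2.45,-10,5],[0,0,0]],[[2.45,-10,5],[0,0,0]],[[2.45,-10,5],[0,0,0]],[[2.45,-10,5],[0,0,0]]]'
python3 -c "
from h import *
go(.469,.2777,.08)"
```

```text
[0.00608205 0.09287689] [-0.05045468  0.09286757  0.062     ]
[-0.02412282  0.03421646] [-0.05054955  0.03484075  0.062     ]
[-0.00928644 -0.03882992] [-0.05066923 -0.03835938  0.062     ]
[-0.00996179 -0.09688725] [-0.05076409 -0.09638155  0.062     ]
[-0.00932225 -0.00215595]
t 2.575 pos [0.4248 0.1818 0.2501] F [-0.7  0.1 -0.5] open 0.0856 grip 0.0 q1,6 0.24 2.01
shift cm [  2.42 -10.28   5.01] turn [ 0.001 -0.    -0.   ]
t: 3.2
tool_pos: [0.4691, 0.2746, 0.2016]
tool_rot: [-3.125, 0.316, -0.004]
contact_force: [0.3, 0.3, -0.3]
opening: 0.0854
grip_force: 0.0
t 3.2 pos [0.4691 0.2746 0.2016] F [ 0.3  0.3 -0.3] open 0.0854 grip 0.0 q1,6 0.39 2.17
shift cm [-0.1  -0.29 12.16] turn [-0.001 -0.002 -0.001]
```

```bash

python3 -m handwheel '[[[-0.1,-0.3,6],[0,0,0]],[[-0.1,-0.3,12],[0,0,0]],[[-0.1,-0.3,12],[0,0,0]],[[-0.1,-0.3,12],[0,0,0]]]'
python3 -m handwheel '[[[0,0,0],[0,0,0]],[[0,0,0],[0,0,0]],[[0,0,0],[0,0,0]],[[0,0,0],[0,0,0]],[[0,0,0],[0,0,0]]]' 1 60
python3 -m handwheel '[[[0,0,0],[0,0,0]],[[0,0,0],[0,0,0]],[[0,0,0],[0,0,0]],[[0,0,0],[0,0,0]]]'
```

```text
t: 3.7
tool_pos: [0.4697, 0.2792, 0.0832]
tool_rot: [-3.124, 0.313, -0.006]
contact_force: [0.4, -0.6, 0.4]
opening: 0.0856
grip_force: 0.0
t: 4.32
tool_pos: [0.4702, 0.2808, 0.0835]
tool_rot: [-3.122, 0.312, -0.008]
contact_force: [0.0, 3.8, 5.6]
opening: 0.0477
grip_force: 60.8
t: 4.82
tool_pos: [0.4702, 0.2808, 0.0835]
tool_rot: [-3.122, 0.312, -0.008]
contact_force: [-0.1, 3.8, 6.4]
opening: 0.0476
grip_force: 60.8
```

```bash

python3 -m handwheel '[[[0,0,-3],[0,0,0]],[[0,0,-5],[0,0,0]],[[-1.8,5,-5],[0,0,0]],[[-1.8,9,-5],[0,0,0]],[[-1.8,9,-5],[0,0,0]]]'
python3 -c "
from h import *
go(.4166,.1107,.094,-.205)"
```

```text
t: 5.45
tool_pos: [0.431, 0.1922, 0.1289]
tool_rot: [3.124, -0.316, -0.003]
contact_force: [-0.2, 0.4, -6.5]
opening: 0.0473
grip_force: 66.9
t 5.45 pos [0.431  0.1922 0.1289] F [-0.2  0.4 -6.5] open 0.0473 grip 66.9 q1,6 0.26 2.03
shift cm [0.23 8.27 3.5 ] turn [0.002 0.002 0.003]
```

```bash

python3 -m handwheel '[[[0.2,5,0],[0,0,0]],[[0.2,8.3,0],[0,0,0]],[[0.2,8.3,0],[0,0,0]],[[0.2,8.3,0],[0,0,0.005]],[[0.2,8.3,0],[0,0,0.005]]]'
python3 -c "
from h import *
cv2.imwrite('pics/w2.png',ctrl.get_image('wrist'))
cv2.imwrite('pics/s2.png',ctrl.get_image('scene'))
print('tealight',ray('scene',(280,289),.01),'matchbox',ray('scene',(323,270),.01))
go(.4166,.1107,.094,-.205)"
```

```text
t: 6.08
tool_pos: [0.4182, 0.1134, 0.1302]
tool_rot: [-3.125, 0.318, 0.0]
contact_force: [0.2, 0.7, -7.7]
opening: 0.0473
grip_force: 68.3
tealight [0.32930967 0.15380642 0.01      ] matchbox [0.31884019 0.02195989 0.01      ]
t 6.175 pos [0.4182 0.1133 0.1301] F [-0.5 -0.2 -7.1] open 0.0474 grip 68.3 q1,6 0.09 1.87
shift cm [-0.1   0.29  3.61] turn [-0.     0.     0.002]
```

View pics/w2.png

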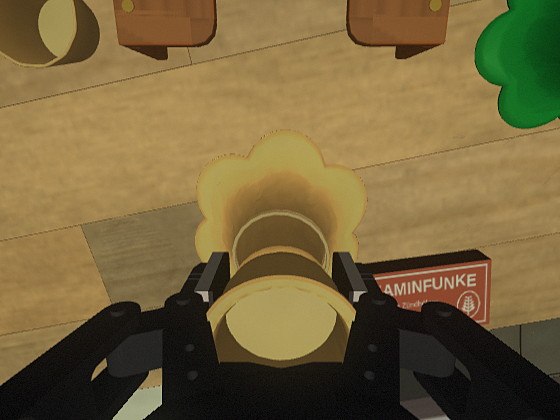

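The holder hangs level in the grip. The slot edges are at columns 216 and 347, so its centre is about 281, and the holder is also centred at about column 281. It lines up. I'll lower it to about 10 mm above the table and move in.

```bash

python3 -c "
from h import *
o=ctrl.get_obs();R=Ro.from_rotvec(o['tool_rot'])
for p in [(216,15),(347,15),(118,40),(446,40)]: print(R.inv().apply(ray('wrist',p,.062)-o['tool_pos']))"
python3 -m handwheel '[[[-0.1,0.1,3.6],[0,0,0]],[[-0.1,0.1,3.6],[0,0,0]],[[-0.1,0.1,3.6],[0,0,0]]]'
python3 -c "
from h import *
go(.6125,.070,.094,-.205)"
```

```text
[ 0.12248165 -0.03691876  0.06810936]
[0.12238406 0.03700632 0.06810287]
[ 0.10973823 -0.09402537  0.06811767]
[0.10949723 0.09463088 0.0681011 ]
t: 6.55
tool_pos: [0.4174, 0.1121, 0.0949]
tool_rot: [-3.125, 0.32, -0.001]
contact_force: [-0.3, 0.2, -5.6]
opening: 0.0474
grip_force: 67.9
t 6.55 pos [0.4174 0.1121 0.0949] F [-0.3  0.2 -5.6] open 0.0474 grip 67.9 q1,6 0.09 1.86
shift cm [19.96  0.18  0.1 ] turn [-0.    -0.001  0.001]
```

```bash

python3 -m handwheel '[[[3,0,0],[0,0,0]],[[6,0,0],[0,0,0]],[[9,0,0],[0,0,0]],[[12,0,0],[0,0,0]],[[13,0,0],[0,0,0]]]'
python3 -m handwheel '[[[1.5,0,0],[0,0,0]],[[3,0,0],[0,0,0]],[[4.5,0,0],[0,0,0]],[[5.5,0,0],[0,0,0]],[[6.3,0,0],[0,0,0]]]'
python3 -c "
from h import *
go(.6125,.070,.0835,-.205)"
```

```text
t: 7.18
tool_pos: [0.5472, 0.0852, 0.0964]
tool_rot: [-3.125, 0.321, -0.006]
contact_force: [-0.3, -0.1, -6.8]
opening: 0.0473
grip_force: 68.4
t: 7.8
tool_pos: [0.6064, 0.0726, 0.094]
tool_rot: [3.125, -0.32, -0.001]
contact_force: [-0.2, -0.3, -7.1]
opening: 0.0473
grip_force: 68.4
t 7.8 pos [0.6064 0.0726 0.094 ] F [-0.2 -0.3 -7.1] open 0.0473 grip 68.4 q1,6 -0.0 1.77
shift cm [0.65 0.13 1.05] turn [0.    0.001 0.001]
```

```bash

python3 -m handwheel '[[[0.2,0,0.5],[0,0,0]],[[0.4,0,0.9],[0,0,0]],[[0.5,0,0.9],[0,0,0]],[[0.5,0,0.9],[0,0,0]]]'
python3 -c "
from h import *
cv2.imwrite('pics/w3.png',ctrl.get_image('wrist'))
a=cv2.resize(ctrl.get_image('side')[150:270,170:330],(640,480),interpolation=2);cv2.imwrite('pics/s3.png',a)
go(.6125,.070,.0835,-.205)"
```

```text
t: 8.3
tool_pos: [0.6107, 0.0717, 0.0851]
tool_rot: [-3.125, 0.32, 0.0]
contact_force: [0.4, 0.1, -6.5]
opening: 0.0474
grip_force: 68.4
t 8.4 pos [0.6108 0.0717 0.0854] F [ 0.6 -0.1 -7.3] open 0.0475 grip 68.4 q1,6 -0.0 1.77
shift cm [0.2  0.14 0.19] turn [-0.    -0.     0.001]
```

View pics/w3.png

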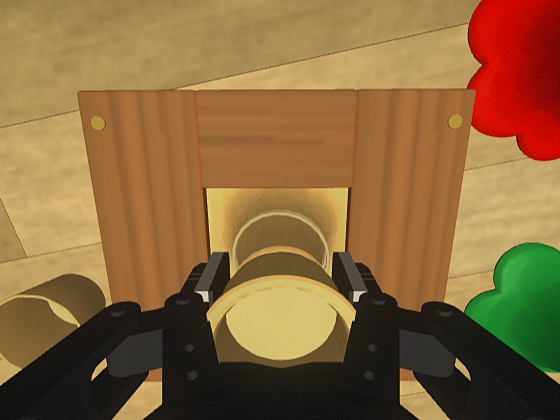

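View pics/s3.png

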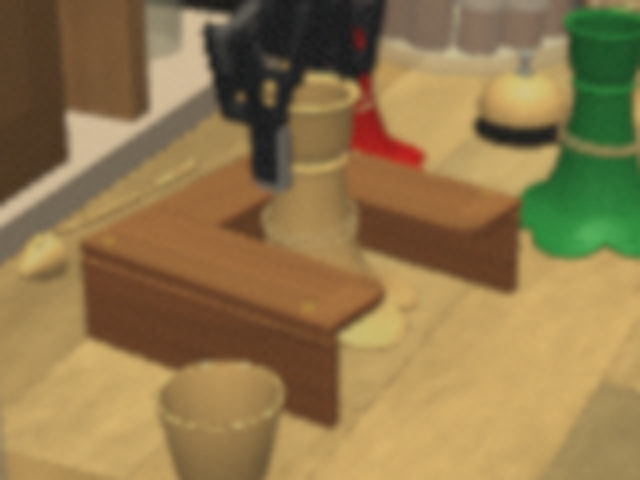

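The wrist view shows the stem in the slot with the slot end at row 187, and the side view shows the foot under the top. I'll measure the remaining gap from the slot end.

```bash

python3 -c "
from h import *
o=ctrl.get_obs();R=Ro.from_rotvec(o['tool_rot'])
for p,z in [((280,187),.062),((280,187),.052),((97,123),.062),((455,121),.062),((79,92),.062),((475,90),.062)]: print(R.inv().apply(ray('wrist',p,z)-o['tool_pos']))"
```

```text
[ 0.03328053 -0.00082902  0.02340126]
[ 0.03098451 -0.00085238  0.03340055]
[ 0.06510669 -0.08937399  0.02341867]
[0.0658366  0.08374806 0.02340425]
[ 0.07931586 -0.09565318  0.02342363]
[0.07997256 0.09109483 0.02340803]
```

```bash

python3 -m handwheel '[[[0.2,-0.1,0],[0,0,0]],[[0.4,-0.1,0],[0,0,0]],[[0.5,-0.1,0],[0,0,0]],[[0.5,-0.1,0],[0,0,0]]]'
python3 -m handwheel '[[[0,0,0.1],[0,0,0]],[[0,0,0.2],[0,0,0]],[[0,0,0.2],[0,0,0]]]'
```

```text
t: 8.9
tool_pos: [0.616, 0.0716, 0.0852]
tool_rot: [-3.125, 0.32, 0.0]
contact_force: [0.6, 0.7, -7.4]
opening: 0.0475
grip_force: 68.4
t: 9.28
tool_pos: [0.616, 0.0717, 0.0835]
tool_rot: [-3.125, 0.32, -0.0]
contact_force: [-0.5, 0.7, -4.5]
opening: 0.0473
grip_force: 68.9
```

```bash

python3 -m handwheel '[[[0,0,0.1],[0,0,0]],[[0,0,0.1],[0,0,0]]]'
python3 -m handwheel '[[[0,0,0],[0,0,0]],[[0,0,0],[0,0,0]],[[0,0,0],[0,0,0]],[[0,0,0],[0,0,0]],[[0,0,0],[0,0,0]]]' -1
python3 -m handwheel '[[[0,0,-2],[0,0,0]],[[0,0,-5],[0,0,0]],[[0,0,-9],[0,0,0]],[[0,0,-13],[0,0,0]],[[-6,0,-13],[0,0,0]]]'
python3 -m handwheel '[[[-6,0,0],[0,0,0]],[[-6,0,0],[0,0,0]],[[-6,0,0],[0,0,0]]]'
python3 -c "
from h import *
cv2.imwrite('pics/w4.png',ctrl.get_image('wrist'))
R=Ro.from_euler('z',-.205)
for c in ['wrist','scene','side']:
  if c!='wrist': cv2.imwrite(f'pics/{c}4.png',ctrl.get_image(c))
  for q in ['holder','home','tagged_holder']:
    for d in ctrl.landmark_of(c,q)[:4]:print(c,q,d,ray(c,d['position'],0))
go(.6125,.070,.25)"
```

```text
t: 9.52
tool_pos: [0.6163, 0.0717, 0.0835]
tool_rot: [3.125, -0.32, 0.001]
contact_force: [-4.4, 1.3, 3.3]
opening: 0.0474
grip_force: 69.4
t: 10.15
tool_pos: [0.616, 0.0717, 0.0822]
tool_rot: [-3.125, 0.32, -0.0]
contact_force: [0.6, 0.2, -0.5]
opening: 0.0852
grip_force: 0.0
t: 10.78
tool_pos: [0.5615, 0.0833, 0.2193]
tool_rot: [-3.124, 0.323, -0.018]
contact_force: [-0.3, -0.0, 1.2]
opening: 0.0856
grip_force: 0.0
t: 11.15
tool_pos: [0.4992, 0.096, 0.214]
tool_rot: [-3.125, 0.32, -0.005]
contact_force: [0.6, -0.9, 1.3]
opening: 0.0855
grip_force: 0.0
wrist holder {'position': [281.6, 63.3], 'score': 0.94} [0.61307756 0.07190063 0.        ]
wrist holder {'position': [474.3, 142.5], 'score': 0.56} [ 0.49575013 -0.11146506  0.        ]
scene holder {'position': [255.3, 212.0], 'score': 0.95} [0.60382364 0.07554641 0.        ]
scene holder {'position': [301.8, 174.8], 'score': 0.94} [ 0.66354908 -0.13327949  0.        ]
scene holder {'position': [326.7, 212.7], 'score': 0.79} [ 0.48793756 -0.10999409  0.        ]
scene home {'position': [254.8, 208.4], 'score': 0.81} [0.61724507 0.06978232 0.        ]
scene home {'position': [254.9, 212.6], 'score': 0.2} [0.60237154 0.07776434 0.        ]
side holder {'position': [245.6, 232.6], 'score': 0.87} [0.60050286 0.09335861 0.        ]
side holder {'position': [250.7, 189.4], 'score': 0.77} [ 6.94114454e-01 -1.35948493e-01  5.55111512e-17]
side holder {'position': [317.6, 204.1], 'score': 0.64} [ 0.49438104 -0.11882368  0.        ]
side tagged_holder {'position': [349.5, 180.5], 'score': 0.88} [ 0.45538511 -0.31457274  0.        ]
t 11.75 pos [0.4985 0.0959 0.212 ] F [-0.3 -0.4  0.5] open 0.0854 grip 0.0 q1,6 0.04 1.82
shift cm [11.69  0.23 -3.8 ] turn [ 0.     0.    -0.004]
```

View pics/w4.png

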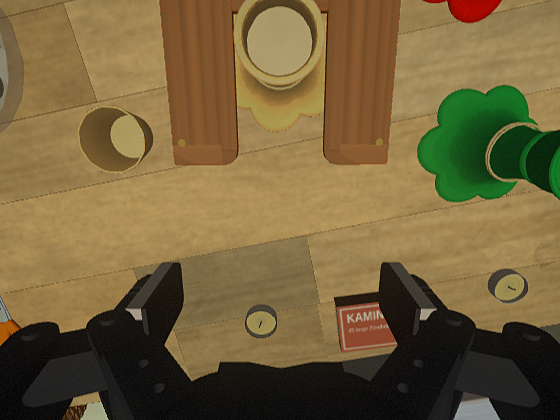

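The holder stands upright in the slot, centred at about column 281. The wrist network puts it at (0.613, 0.072), against home at about (0.612, 0.070). The tagged holder is where it was, and the gripper is clear.

```bash
python3 -c "
from station import ctrl
print(ctrl.finish_job())"
```

```text
the job is handed in; nothing more can be done
None
```

The untagged brass holder stands upright at the end of the slot, within a few millimetres of home by the last camera measurement. The tagged holder was not disturbed, and the job is handed in at about 12 s; no verdict came back.

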